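# Switch the grinding-ball sorter and feed the balls

### The arm

A 6-joint arm with a two-finger parallel gripper is mounted at the origin on a cart in front of the work surface, level with it; the furniture and walls round the work are solid. World frame = base frame: x ahead of the robot, y to its left, z up, the work surface at z = 0. Lengths are in mm, angles in rad, forces in N, time in s.
With the tool pointing down it reaches from about 300 to 775 mm from the base axis. Payload 14.6 kg.
Tool frame: the origin (TCP) lies at the very end of the fingers, on their centre line; the grasp point (between the pads) lies 19 mm behind it; z points along the fingers, y is the line along which they close (so a half turn about z gives the same grasp; the last joint's range is limited). The gripper opens to 94 mm and grips with 3 to 60 N. Pads are 16 mm wide; open, the fingers measure 119 mm over their backs; the gripper's body (75 mm by 177 mm) begins 78 mm behind the grasp point.
Start: joints at [1.255, 0.3, 1.521, -0, 1.321, -0.067], TCP at [135.43, 533.055, 205.446] pointing down, gripper open.
Joint ranges: [-3.03, 3.03], [-0.79, 2.21], [0.23, 2.52], [-1.04, 4.18], [0, 3.07], [-2.55, 2.55]. Speed limits (rad/s): [2.22, 2.22, 2.57, 3.14, 3.14, 3.14].

### API

Orientations are given as [roll, pitch, yaw] about the fixed x, y, z axes, in that order (R = Rz(yaw) Ry(pitch) Rx(roll)).
In Python, from cell import manip, camera, get_calibration gives the robot as it stands.
- The arm moves only by the tool arm_command, never from a script. Its argument "targets" is a list of rows, each an object of numbers: "hand": the opening, from -1 (shut) to 1 (fully open), so that 0 is half open; "x", "y", "z": the shift along the tool's x, y, z in m; "yaw": the turn about the tool's z in rad. In form: [{"hand": .., "x": .., "y": .., "z": .., "yaw": ..}, ...]. A call has 1 to 10 rows; each row shifts and turns the commanded pose from where the row before left it, along the tool's axes as they then stand; what a row does not reach is not made up. A row lasts 1/10 s, in which the tool goes at most 50 mm and 8.59 degrees, less where a joint would pass 70% of its speed; a pose out of reach is approached as far as the arm can. A call is refused whole if a number of a shift passes 0.05 or a number of a turn 0.15, either way. A call with a gripper value outside its range is refused whole. The fingers move at their own pace and stop on an object; "newtons" is the grip in N (left out, the last holds). Time passes only in rows, so rows that do not move let the fingers close. It gives the time, the measured TCP pose, the force, the opening and the grip force at its end, in the units of the state.
- manip.read_state(): the state, without advancing time (a new reading comes with each control period).
- camera(name): name is "side" or "top"; returns the picture (480x640x3 uint8, red, green, blue); there is no depth.
- get_calibration(name): a dict with "K" (3x3 intrinsics, pixels), "cam_to_world" (4x4, takes a point from camera to world coordinates). Camera axes: x right, y up, looking along -z (the intrinsics and any distortion apply to the point x, -y, -z); pixel columns grow to the right and rows downward; lengths in mm; the calibration is good to about 2 mm. A picture is of the moment at which its call begins. get_calibration takes no time and is no camera call.
- manip.sign_off(): hands the job in; it is judged then, once.
The state is a dict: "clock": time; "joints": joint angles; "qd": joint speeds; "effort": joint torques, N m; "eef_pos": TCP position; "eef_rot": TCP orientation; "wrist_force": force on the tool from outside, world axes, zero at the start; "moment": the same for the moment, N m; "finger_gap": finger opening in mm; "finger_force": force on a finger pad.
Only numpy, scipy, OpenCV 4.12 (cv2) and the standard library are available. Lean on these libraries where they do the work, as an engineer would, in place of code of your own. Each camera call takes 0.05 s, during which the arm holds its last target. There are 200 camera calls.

### The job

Without gripping or lifting anything, press the seesaw gate of the ball sorter over with a fingertip so that it slopes down to the other tray than it does now. Then push the two steel balls waiting in the white feed trough over its end onto the gate, so that both roll down into that tray. Leave the marker, the roll of tape and the brown bottle that stand round the sorter where they are, and leave the gate tipped to its new side.

Things in the scene. Friction and masses are not known exactly. Their poses are not given: they have to be found in the camera images.
- sorter: bench-top sorter for steel grinding balls, screwed down: T-shaped aluminium base, 340 mm across and 6 mm thick, with a narrow white feed trough on the robot side, a steel seesaw gate behind it and a tray at either end (blue at +y, green at -y). Origin on the work surface below the trough's line; x runs level along the trough to the gate, y across to the blue tray, z up
- trough_end (a point): middle of the trough floor at its gate end, at (22, 0, 96) mm in the sorter's frame. The trough runs from here 108 mm back in the sorter's -x, open at both ends, 28 mm wide inside; its 4 mm thick side walls stand 7 mm above the floor. Two 8 mm openings across the floor lightly seat the balls, 79 and 42.5 mm back from here. Past this end a ball drops 24 mm onto the gate, whose back wall stops it
- gate (a joint): seesaw gate, a steel channel 160 mm long in y, 50 mm wide, open at its ends, back wall 46 mm high; pivot along the sorter's x at (40, 0, 70) mm. Range -0.3 to +0.3 rad: at +0.3 the +y end is up and it slopes to the green tray, at -0.3 to the blue one. Starts on either side. Top heavy: past level it falls to its stop and stays. A raised tab takes about 1 N to press down
- tab_l (a point): centre of the top face of the orange ribbed 40 x 40 x 4 mm press tab on the robot side of the gate's +y end, 65 mm from the pivot line; 19 mm above level (z = 91 mm) when raised, 19 mm below (z = 53 mm) when down; nothing but air under it down to 10 mm below its low position
- tab_r (a point): the same on the gate's -y end
- ball_a_center (a point): centre of the rear (robot-side) steel ball, 26 mm diameter, about 70 g, seated in the trough with its centre at about z = 108.4 mm
- ball_b_center (a point): centre of the front steel ball, equal to the other, 36.5 mm further along the trough; pushing the rear ball along pushes this one ahead of it
- ball_a: the rear ball (its orientation turns as it rolls)
- ball_b: the front ball
- tray_l (a point): centre of the floor of the blue tray at the sorter's +y end; inside 80 mm in x, 96 mm in y, walls 28 mm high above the floor on the gate's side, 47 mm at the outer end
- tray_r (a point): the same for the green tray at the -y end
- marker: bystander: loose white marker pen with a red cap, 38 x 134 x 14 mm as it lies, on the worktop at the robot side of the blue tray
- tape: bystander: loose roll of yellow tape lying flat, 69 mm diameter, 19 mm high, at the robot side of the green tray
- bottle: bystander: loose brown bottle with a black cap, 46 mm diameter, 88 mm high, standing beyond the sorter

How it is judged (in metres and radians):
On the way:
1. the gate is rocked over to its other stop while both balls still wait in the trough (distance of tab_l from where it was at the start of the episode above 0.0215 m and (value of joint gate below -0.25 rad or value of joint gate above 0.25 rad) and distance of each of ball_a_center, ball_b_center from where it was at the start of the episode below 0.01 m), for 0.2 s.
At the end, for the whole second after the job is handed in: the gate leans to the side opposite to its start (within 0.05 rad of its stop) and both balls lie at rest (under 0.05 m/s) on the floor of the tray it slopes to (distance of tab_l from where it was at the start of the episode above 0.0215 m and ((value of joint gate below -0.25 rad and y of ball_a_center in the frame of sorter between 0.07 and 0.166 m and x of ball_a_center in the frame of sorter between 0 and 0.08 m and z of each of ball_a_center, ball_b_center in the frame of sorter below 0.037 m and linear speed of each of ball_a, ball_b below 0.05 m/s and y of ball_b_center in the frame of sorter between 0.07 and 0.166 m and x of ball_b_center in the frame of sorter between 0 and 0.08 m) or (value of joint gate above 0.25 rad and y of ball_a_center in the frame of sorter between -0.166 and -0.07 m and x of ball_a_center in the frame of sorter between 0 and 0.08 m and z of each of ball_a_center, ball_b_center in the frame of sorter below 0.037 m and linear speed of each of ball_a, ball_b below 0.05 m/s and y of ball_b_center in the frame of sorter between -0.166 and -0.07 m and x of ball_b_center in the frame of sorter between 0 and 0.08 m))); the robot touches nothing.
It fails at once if a ball is lifted (more than 20 mm above its seat in the trough) (height (world z) of ball_a_center above 0.128 m).
It fails at once if a ball is lifted (more than 20 mm above its seat in the trough) (height (world z) of ball_b_center above 0.128 m).
It fails at once if the marker is moved (more than 15 mm) (distance of marker from where it was at the start of the episode above 0.015 m).
It fails at once if the tape is moved (more than 15 mm) (distance of tape from where it was at the start of the episode above 0.015 m).
It fails at once if the bottle is moved (more than 15 mm) (distance of bottle from where it was at the start of the episode above 0.015 m).
It also fails if it takes over 45 s, if anything falls off the work surface, if the arm or the gripper's body presses on something with over 40 N, if the wrist force passes 120 N, or if a joint passes its speed limit or range.

## Working session

There is one attempt and no reset: what is moved stays moved. The work goes in short steps, Python scripts to look and compute and a tool call to move; the robot and the scene stay as the last step left them, time stands still between calls to the robot, and variables do not carry over. Pictures are saved under pics/ and viewed, at most 10 in all, crops included, and the job is handed in when it is done.

Besides the shell and the picture viewer there is one more tool, called after "Call:" as name(argument=value, ...) on one line, values as JSON. arm_command: Moves the arm, as the interface text tells. Its arguments: {"type":"object","properties":{"targets":{"type":"array"},"newtons":{"type":"number"}},"required":["targets"]}

```bash
mkdir -p pics; python3 - <<'E'
from cell import manip,camera,get_calibration
import cv2,numpy as np
for n in("top","side"):
    cv2.imwrite(f"pics/{n}0.png",camera(n)[:,:,::-1]); c=get_calibration(n); print(n,{k:np.round(v,3).tolist() if not isinstance(v,str) else v for k,v in c.items()})
s=manip.read_state(); print(s)
E
```

```text
top {'K': [[616.285, 0.0, 315.42], [0.0, 616.285, 256.863], [0.0, 0.0, 1.0]], 'cam_to_world': [[0.005, 0.995, -0.098, 469.272], [-1.0, 0.006, 0.019, -163.117], [0.02, 0.098, 0.995, 1254.725], [0.0, 0.0, 0.0, 1.0]]}
side {'K': [[491.669, 0.0, 315.965], [0.0, 491.669, 236.28], [0.0, 0.0, 1.0]], 'cam_to_world': [[-0.986, 0.091, -0.141, 456.673], [-0.165, -0.403, 0.9, 575.155], [0.025, 0.911, 0.413, 444.151], [0.0, 0.0, 0.0, 1.0]]}
{'clock': 0.1, 'joints': array([ 1.25537209e+00,  3.00408154e-01,  1.52151605e+00,  6.47742337e-06,
        1.32072779e+00, -6.66089991e-02]), 'qd': array([ 4.28758847e-05, -1.39799989e-03, -9.29976422e-04,  2.19125987e-03,
        3.92873742e-04, -1.98416365e-03]), 'effort': array([ 1.03960112e-03, -5.32647014e+01, -3.53279793e+01,  7.10196700e-02,
        2.35724525e-02, -7.41116310e-05]), 'eef_pos': array([135.37140871, 532.8303927 , 204.94837312]), 'eef_rot': array([-3.14053608e+00, -7.67698574e-05,  2.89277577e+00]), 'wrist_force': array([-0.20022934, -0.29649301,  0.76769557]), 'moment': array([ 0.04359398, -0.0012707 , -0.03648789]), 'finger_force': 0.0, 'finger_gap': 93.90809535383912}
```

View pics/top0.png

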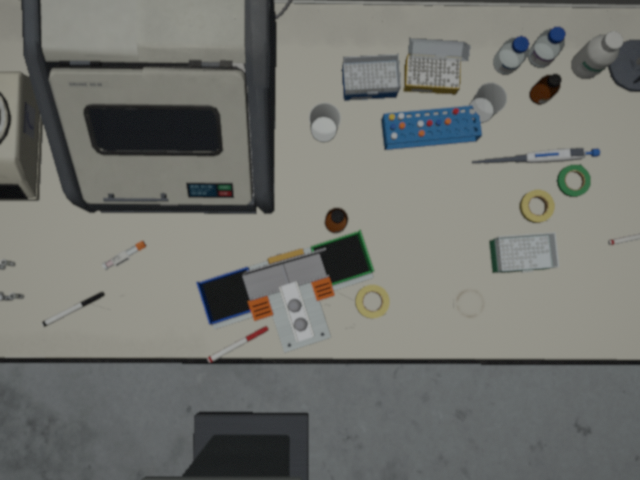

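View pics/side0.png

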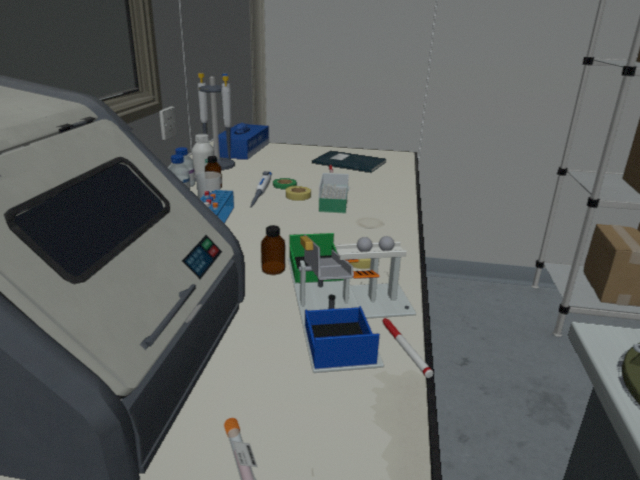

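The top view shows the sorter turned about 17°: balls at (294,305) and (300,324), orange tabs at (260,308) left and (323,289) right, marker tip at (265,330), tape at (373,301), bottle at (336,220). The side view shows balls at (364,244) and (386,243), and orange tabs around (367,274) and (355,262).

```bash
cat > h.py <<'E'
import numpy as np,cv2
from cell import manip,camera,get_calibration
def ray(n,p):
    c=get_calibration(n);K=np.array(c["K"]);T=np.array(c["cam_to_world"])
    d=np.linalg.inv(K)@[p[0],p[1],1]; d=T[:3,:3]@[d[0],-d[1],-d[2]]
    return T[:3,3],d/np.linalg.norm(d)
def onz(n,p,z):
    o,d=ray(n,p); return o+d*(z-o[2])/d[2]
def tri(p,q):
    a,d=ray("top",p);b,e=ray("side",q)
    s=np.linalg.lstsq(np.c_[d,-e],b-a,rcond=None)[0]
    u,v=a+s[0]*d,b+s[1]*e
    return (u+v)/2,np.linalg.norm(u-v)
def blobs(im,lo,hi,roi,amin=15):
    h=cv2.cvtColor(im,cv2.COLOR_RGB2HSV);m=cv2.inRange(h,lo,hi)
    k=np.zeros_like(m);k[roi[1]:roi[3],roi[0]:roi[2]]=255
    n,l,s,c=cv2.connectedComponentsWithStats(m&k)
    return [(c[i].round(1).tolist(),s[i].tolist()) for i in range(1,n) if s[i][4]>=amin]
E
python3 - <<'E'
from h import *
t=cv2.imread("pics/top0.png")[:,:,::-1].copy();s=cv2.imread("pics/side0.png")[:,:,::-1].copy()
for nm,im,roi in(("top",t,(190,200,400,370)),("side",s,(280,220,440,380))):
    print(nm,"orange",blobs(im,(5,170,150),(16,255,255),roi))
    print("blue",blobs(im,(105,120,40),(125,255,255),roi)); print("green",blobs(im,(50,120,30),(80,255,255),roi))
for p in((294,305),(300,324)): print(onz("top",p,108.4).round(1))
for p,q in(((294,305),(364,244)),((300,324),(386,243))):print(tri(p,q))
for p in((260,308),(323,289)): print([onz("top",p,z).round(1) for z in(53,91)])
big=cv2.resize(t[230:370,190:400],None,fx=3.8,fy=3.8,interpolation=cv2.INTER_CUBIC)
b2=cv2.resize(s[220:330,280:430],(int(150*3.8),int(110*3.8)),interpolation=cv2.INTER_CUBIC)
cv2.imwrite("pics/t1.png",big[:,:,::-1]);cv2.imwrite("pics/s1.png",b2[:,:,::-1])
E
```

```text
top orange []
blue [([217.8, 298.1], [198, 268, 51, 56, 380])]
green [([352.0, 254.7], [312, 232, 61, 52, 322])]
side orange [([366.2, 276.0], [354, 275, 25, 3, 36])]
blue [([341.2, 339.0], [305, 307, 74, 61, 3129])]
green [([295.5, 253.6], [290, 235, 14, 47, 393]), ([323.4, 242.7], [307, 234, 29, 22, 376]), ([310.6, 276.4], [306, 271, 12, 11, 106])]
[ 492.3 -145.8  108.4]
[ 457.3 -157.2  108.4]
(array([ 491.52725921, -145.86937739,  107.6937324 ]), np.float64(1.6016387877640792))
(array([ 456.62113763, -157.21280733,  107.81244305]), np.float64(1.4326719458818342))
[array([487.3, -79.1,  53. ]), array([486.7, -81.8,  91. ])]
[array([ 524.8, -201.3,   53. ]), array([ 523.1, -200.1,   91. ])]
```

View pics/t1.png

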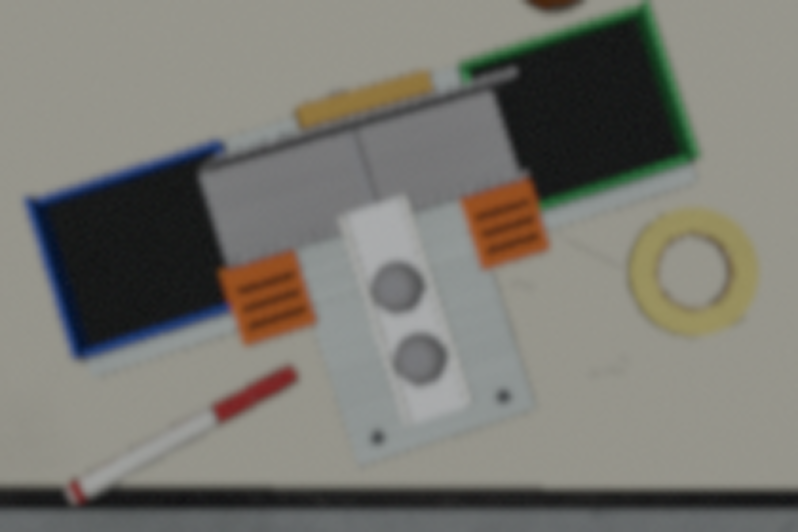

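View pics/s1.png

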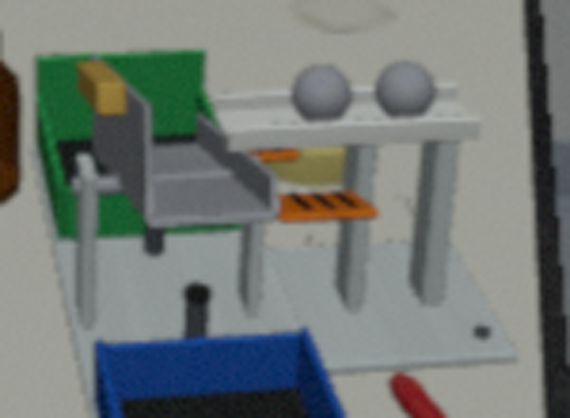

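```bash
python3 - <<'E'
from h import *
print("tab_l",tri((260.3,308.2),(365.5,274)))
# gate near end floor front corner etc: side (218,345)top? 
A=onz("top",(190+420/3.8,230+359/3.8),108.4);B=onz("top",(190+398/3.8,230+287/3.8),108.4);print(A,B)
d=B-A;print("yaw balls",np.degrees(np.arctan2(d[1],d[0])),np.linalg.norm(d))
# trough end centres (top edges, z=103): end (376,208), rear (434,412)
E1=onz("top",(190+376/3.8,230+204/3.8),101);E0=onz("top",(190+436/3.8,230+416/3.8),101);d=E1-E0
print("trough",E0,E1,np.degrees(np.arctan2(d[1],d[0])),np.linalg.norm(d))
# tray outer corners blue front/back: rim z~53 
a=onz("top",(190+33/3.8,230+203/3.8),53);b=onz("top",(190+648/3.8,230+8/3.8),53);d=a-b
print("trays",a,b,np.degrees(np.arctan2(-d[0],d[1])),np.linalg.norm(d))
for yw in(17,17.7):
  y=np.radians(yw);R=np.array([[np.cos(y),-np.sin(y)],[np.sin(y),np.cos(y)]])
  m=(A[:2]+B[:2])/2; O=m-R@[-57+18.25,0]
  print(yw,"O",O)
  for nm,p,zs in(("l",(260.3,308.2),(53,91)),("r",(323.2,288.7),(53,91))):
    print(nm,[(R.T@(onz("top",p,z)[:2]-O)).round(1) for z in zs])
  for nm,px,z in(("capend",(190+293/3.8,230+372/3.8),10),("tape",(190+692/3.8,230+271/3.8),15),("bottle",(336,220),60)):
    w=onz("top",px,z)[:2];print(nm,w.round(),(R.T@(w-O)).round())
E
```

```text
tab_l (array([484.31711192, -82.19057464,  87.87918509]), np.float64(4.172998614448678))
[ 456.47729339 -158.19189276  108.4       ] [ 491.34729748 -147.22264345  108.4       ]
yaw balls 17.46229858962483 36.554638771795915
trough [ 428.74795709 -166.16429475  101.        ] [ 532.20204196 -135.97039154  101.        ] 16.27030777489628 107.77021605259378
trays [534.35306732  40.53837865  53.        ] [ 637.29016592 -274.89998768   53.        ] 18.073073838485364 331.80929646735507
17 O [ 510.96910472 -141.37786454]
l [array([-5., 66.]), array([-6.3, 63.7])]
r [array([ -3.8, -61.9]), array([ -5.2, -60.2])]
capend [448. -91.] [-45.  67.]
tape [ 502. -301.] [ -55. -150.]
bottle [ 660. -226.] [ 118. -125.]
17.7 O [ 510.82792783 -140.92598699]
l [array([-4.2, 65.6]), array([-5.5, 63.3])]
r [array([ -4.6, -62.3]), array([ -5.9, -60.6])]
capend [448. -91.] [-44.  67.]
tape [ 502. -301.] [ -57. -150.]
bottle [ 660. -226.] [ 116. -127.]
```

Call:
arm_command(targets=[{"hand": -1,"yaw": 0.127},{"hand": -1,"yaw": 0.127},{"hand": -1,"yaw": 0.127},{"hand": -1,"yaw": 0.127},{"hand": -1,"yaw": 0.127},{"hand": -1,"yaw": 0.127},{"hand": -1,"yaw": 0.127},{"hand": -1,"yaw": 0.127},{"hand": -1},{"hand": -1}], newtons=5)

```text
schema error: expected keys hand, x, y, z, yaw
```

Call:
arm_command(targets=[{"hand": -1,"x": -0.02,"y": 0.004},{"hand": -1,"x": -0.035,"y": 0.008},{"hand": -1,"x": -0.035,"y": 0.008},{"hand": -1,"x": -0.035,"y": 0.008},{"hand": -1,"x": -0.035,"y": 0.008},{"hand": -1,"x": -0.035,"y": 0.008},{"hand": -1,"x": -0.035,"y": 0.008},{"hand": -1,"x": -0.035,"y": 0.008},{"hand": -1,"x": -0.035,"y": 0.008},{"hand": -1,"x": -0.035,"y": 0.008}])

```text
schema error: expected keys hand, x, y, z, yaw
```

Call:
arm_command(targets=[{"hand": -1,"x": -0.035,"y": 0.008},{"hand": -1,"x": -0.035,"y": 0.008},{"hand": -1,"x": -0.035,"y": 0.008},{"hand": -1,"x": -0.035,"y": 0.008},{"hand": -1,"x": -0.035,"y": 0.008},{"hand": -1,"x": -0.035,"y": 0.008},{"hand": -1,"x": -0.035,"y": 0.008},{"hand": -1,"x": -0.035,"y": 0.008},{"hand": -1,"x": -0.03,"y": 0.006},{"hand": -1,"x": -0.02,"y": 0.003}])

```text
schema error: expected keys hand, x, y, z, yaw
```

All keys are needed; nothing moved.

Call:
arm_command(targets=[{"hand": -1,"x": 0,"y": 0,"z": 0,"yaw": 0.127},{"hand": -1,"x": 0,"y": 0,"z": 0,"yaw": 0.127},{"hand": -1,"x": 0,"y": 0,"z": 0,"yaw": 0.127},{"hand": -1,"x": 0,"y": 0,"z": 0,"yaw": 0.127},{"hand": -1,"x": 0,"y": 0,"z": 0,"yaw": 0.127},{"hand": -1,"x": 0,"y": 0,"z": 0,"yaw": 0.127},{"hand": -1,"x": 0,"y": 0,"z": 0,"yaw": 0.127},{"hand": -1,"x": 0,"y": 0,"z": 0,"yaw": 0.127},{"hand": -1,"x": 0,"y": 0,"z": 0,"yaw": 0},{"hand": -1,"x": 0,"y": 0,"z": 0,"yaw": 0}], newtons=5)

```text
clock: 1.1
eef_pos: [135.4, 533.0, 205.2]
eef_rot: [-3.141, 0.0, 1.881]
wrist_force: [-0.8, 0.1, -0.3]
finger_gap: 17.7
finger_force: 0.0
```

Call:
arm_command(targets=[{"hand": -1,"x": -0.02,"y": 0.004,"z": 0,"yaw": 0},{"hand": -1,"x": -0.035,"y": 0.008,"z": 0,"yaw": 0},{"hand": -1,"x": -0.035,"y": 0.008,"z": 0,"yaw": 0},{"hand": -1,"x": -0.035,"y": 0.008,"z": 0,"yaw": 0},{"hand": -1,"x": -0.035,"y": 0.008,"z": 0,"yaw": 0},{"hand": -1,"x": -0.035,"y": 0.008,"z": 0,"yaw": 0},{"hand": -1,"x": -0.035,"y": 0.008,"z": 0,"yaw": 0},{"hand": -1,"x": -0.035,"y": 0.008,"z": 0,"yaw": 0},{"hand": -1,"x": -0.035,"y": 0.008,"z": 0,"yaw": 0},{"hand": -1,"x": -0.035,"y": 0.008,"z": 0,"yaw": 0}])

```text
clock: 2.1
eef_pos: [309.3, 235.2, 205.6]
eef_rot: [3.141, -0.0, 1.881]
wrist_force: [-0.0, -0.4, 0.8]
finger_gap: 0.3
finger_force: 0.0
```

Call:
arm_command(targets=[{"hand": -1,"x": -0.035,"y": 0.008,"z": 0,"yaw": 0},{"hand": -1,"x": -0.035,"y": 0.008,"z": 0,"yaw": 0},{"hand": -1,"x": -0.035,"y": 0.008,"z": 0,"yaw": 0},{"hand": -1,"x": -0.035,"y": 0.008,"z": 0,"yaw": 0},{"hand": -1,"x": -0.035,"y": 0.008,"z": 0,"yaw": 0},{"hand": -1,"x": -0.035,"y": 0.008,"z": 0,"yaw": 0},{"hand": -1,"x": -0.035,"y": 0.008,"z": 0,"yaw": 0},{"hand": -1,"x": -0.035,"y": 0.008,"z": 0,"yaw": 0},{"hand": -1,"x": -0.03,"y": 0.006,"z": 0,"yaw": 0},{"hand": -1,"x": -0.02,"y": 0.003,"z": 0,"yaw": 0}])

```text
clock: 3.1
eef_pos: [478.5, -58.0, 205.2]
eef_rot: [-3.141, 0.0, 1.879]
wrist_force: [0.2, 0.4, -0.5]
finger_gap: 0.6
finger_force: 0.0
```

```bash
cat >> h.py <<'E'
Y=np.radians(17.5);R=np.array([[np.cos(Y),-np.sin(Y)],[np.sin(Y),np.cos(Y)]]);O=np.array([510.9,-141.0])
def tcp():
    s=manip.read_state();return s["clock"],(R.T@(s["eef_pos"][:2]-O)).round(1),s["eef_pos"].round(1),s["eef_rot"].round(3),round(s["finger_gap"],1),s["wrist_force"].round(1)
def proj(n,P):
    c=get_calibration(n);T=np.linalg.inv(c["cam_to_world"]);q=T[:3,:3]@P+T[:3,3];u=np.array(c["K"])@[q[0],-q[1],-q[2]];return (u[:2]/u[2]).round(1)
E
python3 - <<'E'
from h import *
s=camera("side");cv2.imwrite("pics/s2.png",cv2.resize(s[120:360,270:450],None,fx=2.5,fy=2.5,interpolation=2)[:,:,::-1])
print(tcp())
for z in(53,91): print(z,[proj("side",np.r_[O+R@[-5,y],z]) for y in(62,-62)])
E
```

```text
(3.15, array([-5.8, 87.4]), array([479. , -59.4, 205.1]), array([-3.141,  0.   ,  1.878]), 0.4, array([ 0.8, -0.5, -1.7]))
53 [array([360.6, 293.2]), array([345.2, 257. ])]
91 [array([362.2, 271.5]), array([346.3, 237.5])]
```

View pics/s2.png

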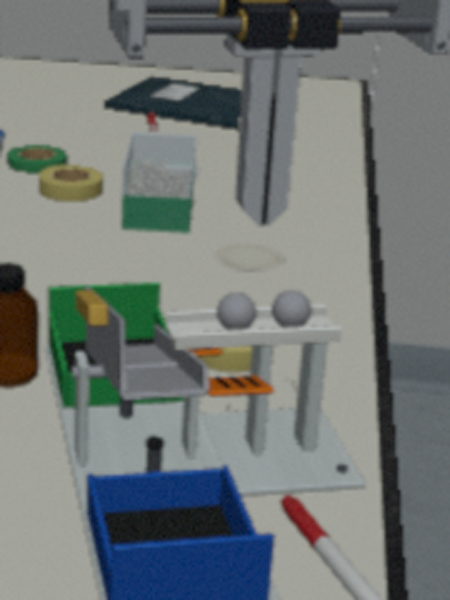

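Tab_l is raised (slopes to green). The fingertip, at about (263,222) in the crop, is shut and above the tab side; next I press.

Call:
arm_command(targets=[{"hand": -1,"x": -0.014,"y": 0,"z": 0,"yaw": 0},{"hand": -1,"x": -0.013,"y": 0,"z": 0.01,"yaw": 0},{"hand": -1,"x": 0,"y": 0,"z": 0.02,"yaw": 0},{"hand": -1,"x": 0,"y": 0,"z": 0.02,"yaw": 0},{"hand": -1,"x": 0,"y": 0,"z": 0.02,"yaw": 0},{"hand": -1,"x": 0,"y": 0,"z": 0.015,"yaw": 0},{"hand": -1,"x": 0,"y": 0,"z": 0.01,"yaw": 0},{"hand": -1,"x": 0,"y": 0,"z": 0,"yaw": 0},{"hand": -1,"x": 0,"y": 0,"z": 0,"yaw": 0}])

```text
clock: 4.05
eef_pos: [486.1, -82.0, 110.8]
eef_rot: [3.141, 0.0, 1.877]
wrist_force: [1.0, -0.0, -0.3]
finger_gap: 0.6
finger_force: 0.0
```

```bash
python3 - <<'E'
from h import *
print(tcp())
s=camera("side");cv2.imwrite("pics/s3.png",cv2.resize(s[190:330,280:440],None,fx=3.5,fy=3.5,interpolation=2)[:,:,::-1])
E
```

```text
(4.05, array([-5.9, 63.8]), array([486.1, -82. , 110.8]), array([3.141, 0.   , 1.877]), 0.6, array([ 1. , -0. , -0.3]))
```

View pics/s3.png

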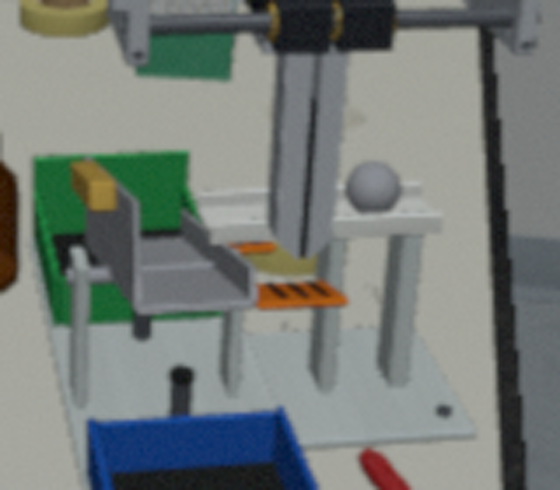

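The fingertip at (305,255) hangs just above the middle of the orange tab at (300,295) and clears the trough. Pressing down now.

Call:
arm_command(targets=[{"hand": -1,"x": 0,"y": 0,"z": 0.008,"yaw": 0},{"hand": -1,"x": 0,"y": 0,"z": 0.008,"yaw": 0},{"hand": -1,"x": 0,"y": 0,"z": 0.008,"yaw": 0},{"hand": -1,"x": 0,"y": 0,"z": 0.008,"yaw": 0},{"hand": -1,"x": 0,"y": 0,"z": 0.008,"yaw": 0},{"hand": -1,"x": 0,"y": 0,"z": 0.008,"yaw": 0},{"hand": -1,"x": 0,"y": 0,"z": 0.007,"yaw": 0},{"hand": -1,"x": 0,"y": 0,"z": 0,"yaw": 0},{"hand": -1,"x": 0,"y": 0,"z": 0,"yaw": 0}])

```text
clock: 5.0
eef_pos: [486.1, -82.0, 55.6]
eef_rot: [3.141, 0.0, 1.877]
wrist_force: [-2.3, 0.9, 7.5]
finger_gap: 0.9
finger_force: 3.7
```

Call:
arm_command(targets=[{"hand": -1,"x": 0,"y": 0,"z": -0.01,"yaw": 0},{"hand": -1,"x": 0,"y": 0,"z": -0.02,"yaw": 0},{"hand": -1,"x": 0,"y": 0,"z": -0.02,"yaw": 0},{"hand": -1,"x": 0,"y": 0,"z": -0.03,"yaw": 0},{"hand": -1,"x": 0,"y": 0,"z": -0.03,"yaw": 0},{"hand": -1,"x": 0,"y": 0,"z": -0.01,"yaw": 0},{"hand": -1,"x": 0,"y": 0,"z": 0,"yaw": 0},{"hand": -1,"x": 0,"y": 0,"z": 0,"yaw": 0}])

```text
clock: 5.8
eef_pos: [485.5, -81.8, 174.3]
eef_rot: [-3.14, -0.001, 1.877]
wrist_force: [0.2, 0.5, -2.4]
finger_gap: 0.6
finger_force: 0.0
```

```bash
python3 - <<'E'
from h import *
print(tcp())
s=camera("side");cv2.imwrite("pics/s4.png",cv2.resize(s[190:330,280:440],None,fx=3.5,fy=3.5,interpolation=2)[:,:,::-1])
E
```

```text
(5.8, array([-6.4, 64.1]), array([485.5, -81.8, 174.3]), array([-3.140e+00, -1.000e-03,  1.877e+00]), 0.6, array([ 0.2,  0.5, -2.4]))
```

View pics/s4.png

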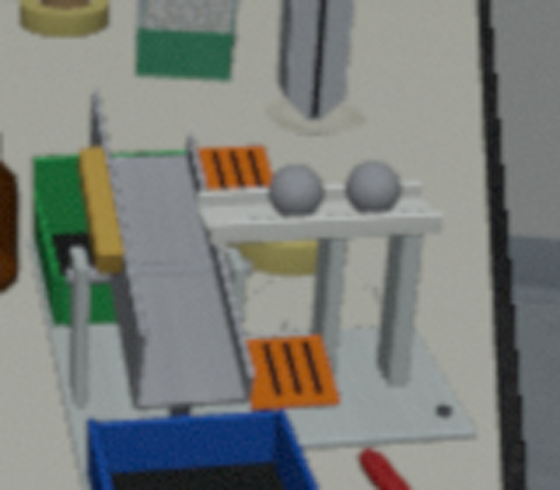

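The gate now slopes to blue, with the near tab low at (295,372), and both balls still sit in the trough at (297,188) and (373,187). Next I go behind the rear ball.

Call:
arm_command(targets=[{"hand": -1,"x": -0.01,"y": -0.014,"z": 0,"yaw": 0},{"hand": -1,"x": -0.02,"y": -0.028,"z": 0,"yaw": 0},{"hand": -1,"x": -0.02,"y": -0.028,"z": 0,"yaw": 0},{"hand": -1,"x": -0.014,"y": -0.02,"z": 0,"yaw": 0},{"hand": -1,"x": 0,"y": 0,"z": 0.01,"yaw": 0},{"hand": -1,"x": 0,"y": 0,"z": 0.02,"yaw": 0},{"hand": -1,"x": 0,"y": 0,"z": 0.02,"yaw": 0},{"hand": -1,"x": 0,"y": 0,"z": 0.015,"yaw": 0},{"hand": -1,"x": 0,"y": 0,"z": 0,"yaw": 0},{"hand": -1,"x": 0,"y": 0,"z": 0,"yaw": 0}])

```text
clock: 6.85
eef_pos: [419.4, -169.6, 110.0]
eef_rot: [-3.141, -0.001, 1.877]
wrist_force: [-0.5, -0.2, -0.3]
finger_gap: 0.1
finger_force: 0.0
```

```bash
python3 - <<'E'
from h import *
print(tcp())
s=camera("side");t=camera("top")
a=cv2.resize(s[180:300,320:430],(440,480),interpolation=2);b=cv2.resize(t[270:350,260:320],(360,480),interpolation=2)
cv2.imwrite("pics/s5.png",np.hstack([a,b])[:,:,::-1])
E
```

```text
(6.85, array([-95.8,   0.2]), array([ 419.4, -169.6,  110. ]), array([-3.141e+00, -1.000e-03,  1.877e+00]), 0.1, array([-0.5, -0.2, -0.3]))
```

View pics/s5.png

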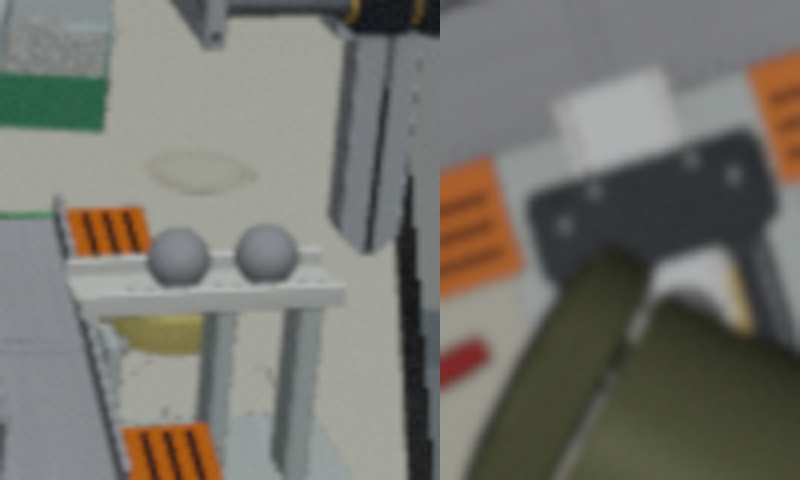

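The tip hangs clear behind the rear ball at (370,250), in line with the trough. I lower it a little and push gently.

Call:
arm_command(targets=[{"hand": -1,"x": 0,"y": 0,"z": 0.008,"yaw": 0},{"hand": -1,"x": 0,"y": 0.003,"z": 0,"yaw": 0},{"hand": -1,"x": 0,"y": 0.006,"z": 0,"yaw": 0},{"hand": -1,"x": 0,"y": 0.006,"z": 0,"yaw": 0},{"hand": -1,"x": 0,"y": 0.006,"z": 0,"yaw": 0},{"hand": -1,"x": 0,"y": 0.006,"z": 0,"yaw": 0},{"hand": -1,"x": 0,"y": 0.006,"z": 0,"yaw": 0},{"hand": -1,"x": 0,"y": 0.006,"z": 0,"yaw": 0},{"hand": -1,"x": 0,"y": 0.006,"z": 0,"yaw": 0}])

```text
clock: 7.85
eef_pos: [462.8, -156.3, 102.4]
eef_rot: [-3.142, -0.0, 1.877]
wrist_force: [0.0, 0.8, 0.5]
finger_gap: 0.5
finger_force: 0.1
```

Call:
arm_command(targets=[{"hand": -1,"x": 0,"y": 0.006,"z": 0,"yaw": 0},{"hand": -1,"x": 0,"y": 0.006,"z": 0,"yaw": 0},{"hand": -1,"x": 0,"y": 0.006,"z": 0,"yaw": 0},{"hand": -1,"x": 0,"y": 0.006,"z": 0,"yaw": 0},{"hand": -1,"x": 0,"y": 0.006,"z": 0,"yaw": 0},{"hand": -1,"x": 0,"y": 0.006,"z": 0,"yaw": 0},{"hand": -1,"x": 0,"y": 0.006,"z": 0,"yaw": 0},{"hand": -1,"x": 0,"y": 0.006,"z": 0,"yaw": 0},{"hand": -1,"x": 0,"y": 0.006,"z": 0,"yaw": 0},{"hand": -1,"x": 0,"y": 0,"z": 0,"yaw": 0}])

```text
clock: 8.85
eef_pos: [514.4, -140.0, 102.4]
eef_rot: [3.142, 0.0, 1.877]
wrist_force: [-0.1, 0.4, -0.3]
finger_gap: 0.3
finger_force: 0.0
```

```bash
python3 - <<'E'
from h import *
print(tcp())
s=camera("side")
cv2.imwrite("pics/s6.png",cv2.resize(s[190:370,280:440],None,fx=3.2,fy=3.2,interpolation=2)[:,:,::-1])
E
```

```text
(8.85, array([ 3.6, -0.1]), array([ 514.4, -140. ,  102.4]), array([3.142, 0.   , 1.877]), 0.3, array([-0.1,  0.4, -0.3]))
```

View pics/s6.png

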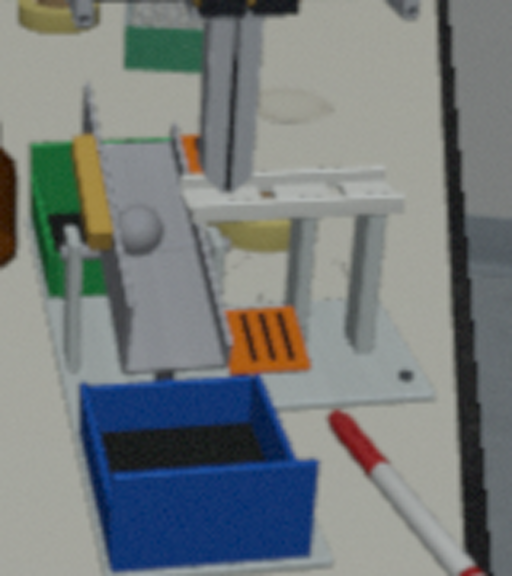

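The trough is empty; one ball is on the gate at (140,230), rolling, and the other has gone ahead. I lift off, swing aside and let it settle.

Call:
arm_command(targets=[{"hand": -1,"x": 0,"y": -0.005,"z": -0.01,"yaw": 0},{"hand": -1,"x": 0,"y": -0.01,"z": -0.03,"yaw": 0},{"hand": -1,"x": 0,"y": -0.01,"z": -0.03,"yaw": 0},{"hand": -1,"x": 0,"y": -0.01,"z": -0.03,"yaw": 0},{"hand": -1,"x": -0.02,"y": -0.01,"z": -0.01,"yaw": 0},{"hand": -1,"x": -0.04,"y": -0.01,"z": 0,"yaw": 0},{"hand": -1,"x": -0.04,"y": -0.01,"z": 0,"yaw": 0},{"hand": -1,"x": -0.04,"y": 0,"z": 0,"yaw": 0},{"hand": -1,"x": -0.03,"y": 0,"z": 0,"yaw": 0},{"hand": -1,"x": -0.01,"y": 0,"z": 0,"yaw": 0}])

```text
clock: 9.9
eef_pos: [505.6, -333.8, 212.6]
eef_rot: [-3.141, 0.0, 1.875]
wrist_force: [1.1, 0.3, -0.6]
finger_gap: 0.5
finger_force: 0.0
```

Call:
arm_command(targets=[{"hand": -1,"x": 0,"y": 0,"z": 0,"yaw": 0},{"hand": -1,"x": 0,"y": 0,"z": 0,"yaw": 0},{"hand": -1,"x": 0,"y": 0,"z": 0,"yaw": 0},{"hand": -1,"x": 0,"y": 0,"z": 0,"yaw": 0},{"hand": -1,"x": 0,"y": 0,"z": 0,"yaw": 0},{"hand": -1,"x": 0,"y": 0,"z": 0,"yaw": 0},{"hand": -1,"x": 0,"y": 0,"z": 0,"yaw": 0},{"hand": -1,"x": 0,"y": 0,"z": 0,"yaw": 0},{"hand": -1,"x": 0,"y": 0,"z": 0,"yaw": 0},{"hand": -1,"x": 0,"y": 0,"z": 0,"yaw": 0}])

```text
clock: 10.9
eef_pos: [506.1, -331.5, 212.4]
eef_rot: [-3.142, -0.0, 1.877]
wrist_force: [0.4, 0.2, 0.5]
finger_gap: 0.3
finger_force: 0.0
```

```bash
python3 - <<'E'
from h import *
print(tcp())
t1=camera("top");manip.read_state();t2=camera("top");s=camera("side")
print("motion",np.abs(t1[255:330,190:260].astype(int)-t2[255:330,190:260]).max())
a=cv2.resize(s[220:370,280:400],(384,480),interpolation=2);b=cv2.resize(t2[240:345,190:280],(411,480),interpolation=2)
cv2.imwrite("pics/s7.png",np.hstack([a,b])[:,:,::-1])
E
```

```text
(10.9, array([ -61.9, -180.2]), array([ 506.1, -331.5,  212.4]), array([-3.142, -0.   ,  1.877]), 0.3, array([0.4, 0.2, 0.5]))
motion 8
```

View pics/s7.png

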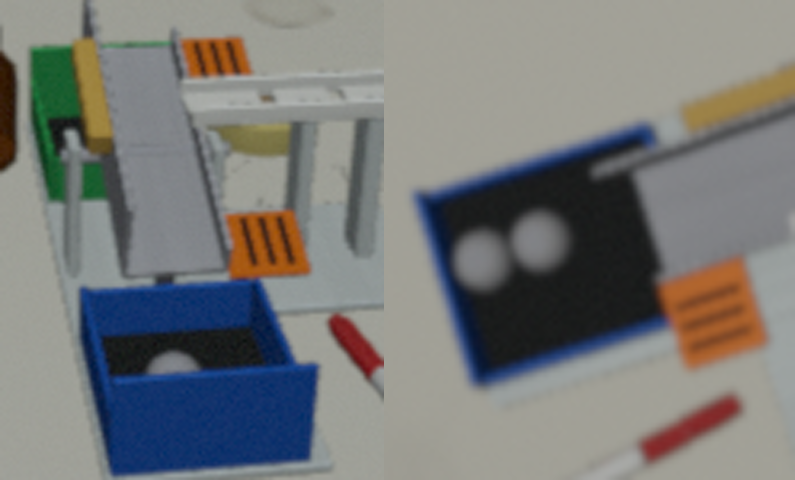

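Both balls lie at rest in the blue tray at (480,260) and (538,240), the gate slopes to blue, and the marker is unmoved.

```bash
python3 -c "
from cell import manip
print(manip.sign_off())"
```

```text
the job is handed in; nothing more can be done
None
```

The gate is tipped over to slope to the blue tray, both balls lie at rest in it, the bystanders were not touched, and the job is handed in; no verdict came back.

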